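Weigh a pail of terminal blocks on the sprung hook scale

ROBOT

A 6-joint arm with a two-finger parallel gripper is mounted at the origin on the work surface. World frame = base frame: x ahead of the robot, y to its left, z up, the work surface at z = 0. Lengths are in m, angles in rad, forces in N, time in s.
With the tool pointing down it reaches from about 0.3 to 0.875 m from the base axis. Payload 6.4 kg.
Tool frame: the origin (TCP) lies on the mounting face of the last link; the fingertips stand 173 mm ahead of it and the grasp point (between the pads) lies 155 mm ahead of it; x points along the fingers, z is the direction in which the jaws open and shut, and the axes are right-handed (so a half turn about x gives the same grasp; the last joint's range is limited). The gripper opens to 85 mm and grips with 20 to 120 N. Pads are 22 mm wide; open, the fingers measure 114 mm over their backs; the gripper's body (76 mm by 85 mm) begins 54 mm behind the grasp point. The pads swing forward as they close: fully open they stand 13 mm farther back than shut.
Start: joints at [1.035, 0.181, 1.607, -0, 1.354, -0.206], TCP at [0.186, 0.544, 0.405] pointing down, gripper open.
Joint ranges: [-2.99, 2.99], [-0.89, 2.07], [0.3, 2.58], [-1.14, 4.28], [0, 2.63], [-3.12, 3.12]. Speed limits (rad/s): [2.57, 2.57, 3.01, 3.14, 3.14, 3.14].

INTERFACE

Orientations are given as a rotation vector (axis times angle).
In Python, from station import r gives the robot as it stands. The module is installed in compiled form; this text tells all that it offers.
- The arm moves only by the shell command python3 -m creep 'ROWS' [FORCE]. ROWS is JSON, one flat list of numbers, 5 for each row, row after row: the closure, from -1 (fully open) to 1 (shut), then the shift along the tool's x, y, z in mm, then the turn about the tool's x in rad. In form: [grip, tx, ty, tz, turn, grip, tx, ty, tz, turn, ...]. A call has 1 to 10 rows; each row is the pose to reach, as a shift and turn from the pose measured when the call began, along the tool's axes at that moment; what a row does not reach only later rows make up. A row lasts 1/12 s, in which the tool goes at most 41.7 mm and 7.16 degrees, less where a joint would pass 70% of its speed; a pose out of reach is approached as far as the arm can. A call with a gripper value outside its range is refused whole. The fingers move at their own pace and stop on an object; FORCE is the grip in N (left out, the last holds). Time passes only in rows, so rows that repeat a pose let the fingers close. It gives the time, the measured TCP pose, the force and the opening at its end, in the units of the state.
- r.get_state(): the state, without advancing time (a new reading comes with each control period).
- r.get_image(name): name is "scene" or "top" or "wrist"; returns a dict with "color" (400x640x3 uint8, red, green, blue), "camera_matrix" (3x3 intrinsics, pixels), "R" (3x3) and "t" (3): a world point X has camera coordinates R X + t; the wrist camera has in their place "hand_eye" (4x4, takes a point from camera to tool coordinates, whose origin is the TCP and whose axes are the tool frame's). Camera axes: x right, y down, z forward; pixel columns grow to the right and rows downward; lengths in m; the calibration is good to about 2 mm. A picture is of the moment at which its call begins: read the wrist's pose just before it. There is no depth.
- r.finish_job(): hands the job in, once; it reports no verdict.
The state is a dict: "time": time; "qpos": joint angles; "joint_vel": joint speeds; "joint_efforts": joint torques, N m; "tool_pos": TCP position; "tool_rot": TCP orientation; "ft_force": force on the tool from outside, world axes, zero at the start; "ft_torque": the same for the moment, N m; "opening": finger opening in m.
Only numpy, scipy, OpenCV 4.12 (cv2) and the standard library are available. Lean on these libraries where they do the work, as an engineer would, in place of code of your own. Each camera call takes 0.05 s, during which the arm holds its last target. There are 200 camera calls.

TASK

Weigh the deep parts pail: pick it up, hang it by its crossbar in the twin hook of the spring scale, and ease it down slowly until the spring carries the whole weight before you let go, so that the pointer settles without jumping or bouncing. Do not push or knock the scale, do not tip the pail, and leave the shallow pail, the screwdriver and the circuit breaker where they are.

Things in the scene. Friction and masses are not known exactly. Their poses are not given: they have to be found in the camera images.
- deep_pail: Grey plastic parts pail with DEEP walls (75 mm high), full of terminal blocks that are part of it; 80 (x) x 110 (y) mm. Origin: centre of its underside; z up, y along its crossbar. A rigid arch of 8 mm steel bar (uprights at y = +-58 mm) carries the crossbar. Mass 350 to 700 g, different each run, centred under the grip. It may hang either way round.
- pail_bar (a point): Middle of the deep pail's straight steel crossbar (8 mm round, along the pail's y), on the bar's axis, 130 mm above the pail's underside; axes as the pail's.
- pail_grip (a point): In the black square hand grip that stands on the middle of the deep pail's crossbar: 24 x 24 mm, faces along the pail's x and y, from 132 to 192 mm above the pail's underside. This point is 170 mm above the underside, 40 mm above the crossbar's axis: a good height to hold.
- scale: Spring scale: grey column 46 x 56 mm, 328 mm high, fixed on a 150 x 150 mm steel foot. Origin: centre of the column on the bench; z up. The hook sticks out towards the scale's own -x, on a carriage that reaches 39 mm from the column's axis. White plates with marks every 10 mm on the column's sides (+-y).
- hook_seat (a point): Where the crossbar's axis lies when seated in the hook, 120 mm from the column's axis; 259 mm above the bench when empty; sinks with the hook; axes as the scale's. Two 8 mm prongs, 24 mm apart along y, form a trough open upwards: bottom 16 mm long, outer lip 28 mm high with its tip at 150 mm, inner slope 22 mm high starting at 92 mm. Lower the bar in, lying along y.
- weigh (a joint): How far the hook and its pointer have sunk, m: 0 empty, end stop at 0.095. Spring: 10 mm for each newton hung on it (100 N/m, lightly damped), so the deep pail settles between 0.034 and 0.069, by its mass. Delicate: the hook must never move, up or down, faster than 0.10 m/s, nor be loaded with more than 20 N.
- shallow_pail: Bystander: the same kind of pail, also 80 x 110 mm, but with SHALLOW walls, 30 mm high, and a low arch; the top of its hand grip is 137 mm above its underside. It holds a few steel pins. Origin: centre of its underside. Either pail may stand in either place.
- screwdriver: Bystander: screwdriver lying on the bench, about 200 mm long, along its x.
- breaker: Bystander: white circuit breaker, 74 x 54 x 75 mm, origin at the centre of its underside.

How it is judged:
By the outcome, as a careful person would: the job done as asked, in the order asked, and still so for the second after the job is handed in, with the robot touching nothing.
It also fails if it takes over 54 s, if anything falls off the work surface, if the arm or the gripper's body presses on something with over 40 N, if the wrist force passes 120 N, or if a joint passes its speed limit or range.

## Working session

There is one attempt and no reset: what is moved stays moved. The work goes in short steps, Python scripts to look and compute and a shell command to move; the robot and the scene stay as the last step left them, time stands still between calls to the robot, and variables do not carry over. Pictures are saved under pics/ and viewed, on a budget of 10 in all, crops included, one or two more only if the job needs it, and the job is handed in when it is done.

```bash
mkdir -p pics; cat > h.py <<'E'
from station import r
import numpy as np, cv2
from scipy.spatial.transform import Rotation as R
def snap(n,f):
    s=r.get_state(); im=r.get_image(n); cv2.imwrite('pics/'+f,im['color'][:,:,::-1]); 
    np.savez('pics/'+f[:-4],**{k:v for k,v in im.items()},p=s['tool_pos'],q=s['tool_rot']); return im
def ray(f,u,v):
    d=np.load('pics/'+f+'.npz'); K=d['camera_matrix']; c=np.linalg.solve(K,[u,v,1.])
    if 'R' in d: return -d['R'].T@d['t'], d['R'].T@c
    H=d['hand_eye']; W=R.from_rotvec(d['q']).as_matrix()
    return W@H[:3,3]+d['p'], W@H[:3,:3]@c
def onz(f,u,v,z):
    o,d=ray(f,u,v); return o+d*(z-o[2])/d[2]
def proj(f,X):
    d=np.load('pics/'+f+'.npz'); X=np.array(X)
    if 'R' in d: c=d['R']@X+d['t']
    else:
        H=d['hand_eye']; W=R.from_rotvec(d['q']).as_matrix(); c=H[:3,:3].T@(W.T@(X-d['p'])-H[:3,3])
    c=d['camera_matrix']@c; return c[:2]/c[2]
E
python3 - <<'E'
from h import *
for n in ['scene','top','wrist']: snap(n,n+'0.png')
s=r.get_state(); print(s); print(R.from_rotvec(s['tool_rot']).as_matrix().round(3))
for n in ['scene0','top0']:
    d=np.load('pics/'+n+'.npz'); print(-d['R'].T@d['t'],d['R'][2],d['camera_matrix'][0])
E
```

```text
{'time': 0.15, 'qpos': array([ 1.03468366e+00,  1.81377209e-01,  1.60775379e+00, -1.34395491e-05,
        1.35375250e+00, -2.06283651e-01]), 'joint_vel': array([ 0.00012737, -0.00047906, -0.0023331 ,  0.00047944, -0.00084857,
        0.00056225]), 'joint_efforts': array([ 7.13258596e-04, -4.45263362e+01, -3.51695073e+01, -4.54862447e-04,
        5.97661216e-03, -8.60947100e-07]), 'tool_pos': array([0.18611528, 0.54385802, 0.40399896]), 'tool_rot': array([-0.96349548,  1.34858023,  0.96261509]), 'ft_force': array([ 0.1624234 ,  0.00404663, -0.5350127 ]), 'ft_torque': array([-0.03172732, -0.03682521,  0.034504  ]), 'opening': 0.08549606208525076}
[[-0.001 -0.946  0.324]
 [-0.001  0.324  0.946]
 [-1.     0.    -0.001]]
[ 0.84310084 -0.56601586  1.10740863] [-0.27697795  0.4910745  -0.82591105] [417.07761271   0.         320.9872896 ]
[0.42416577 0.00739667 1.11559264] [ 0.08786342 -0.0122914  -0.9960567 ] [365.22676922   0.         313.72783866]
```

View pics/scene0.png

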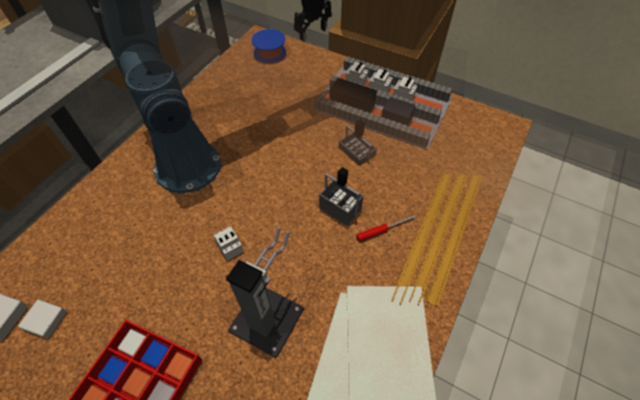

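View pics/top0.png

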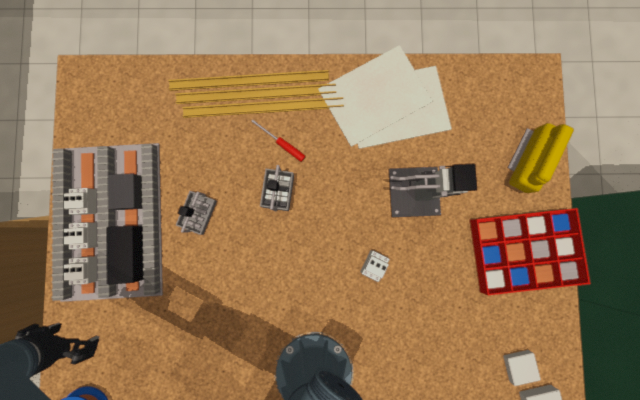

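The scene view shows the deep pail at about (342,203), with tall walls and its grip at (342,176). The shallow pail is at (357,148), the scale at (262,300) with its hook towards (280,240), the screwdriver at (385,228) and the breaker at (228,242). In the top view the deep pail is at (278,188) and the scale column top is at (462,178). Next I'll enlarge crops so I can measure.

```bash
python3 - <<'E'
from h import *
t=cv2.imread('pics/top0.png'); s=cv2.imread('pics/scene0.png')
def c(im,x,y,w,h,k): return cv2.resize(im[y:y+h,x:x+w],None,fx=k,fy=k,interpolation=cv2.INTER_CUBIC)
a=np.hstack([c(t,250,155,60,75,4),c(t,380,150,110,75,4)])   # 680x300
b=np.hstack([c(s,310,155,70,75,4),c(s,215,220,100,75,4)]) #680
cv2.imwrite('pics/crop1.png',np.vstack([a,b]))
E
```

```text
(no output)
```

View pics/crop1.png

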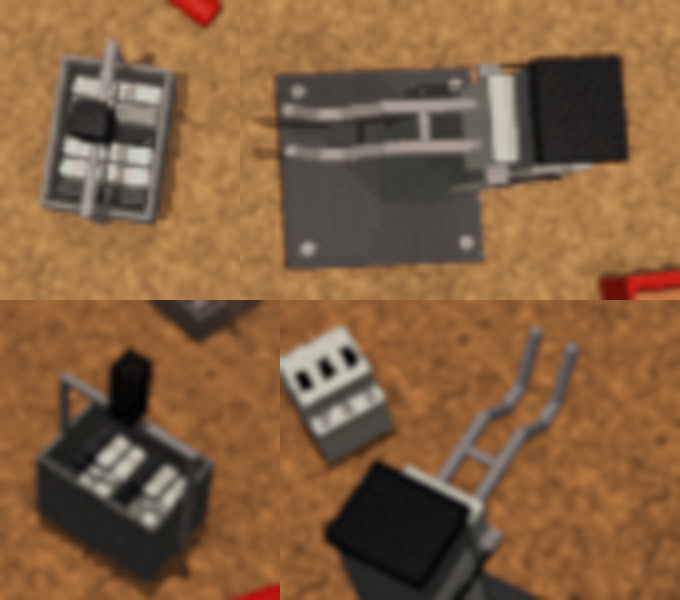

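```bash
python3 - <<'E'
from h import *
P=lambda x,y:(250+(x+.5)/4-.5,155+(y+.5)/4-.5)
S=lambda x,y:(380+(x-240+.5)/4-.5,150+(y+.5)/4-.5)
a,b=onz('top0',*P(111,44),.13),onz('top0',*P(91,214),.13); print('bar',a,b,(a+b)/2,np.linalg.norm(a-b),np.degrees(np.arctan2(*(a-b)[[1,0]])))
q=[onz('top0',*P(*p),.075) for p in [(64,58),(172,72),(156,220),(43,206)]]; print('rim',np.mean(q,0),[np.linalg.norm(q[i]-q[i-1]) for i in range(4)])
q=[onz('top0',*S(*p),.328) for p in [(530,60),(622,57),(628,160),(533,165)]]; print('col',np.mean(q,0),q, [np.linalg.norm(q[i]-q[i-1]) for i in range(4)])
q=[onz('top0',*S(*p),.01) for p in [(277,75),(474,68),(482,258),(287,267)]]; print('foot',np.mean(q,0),[np.linalg.norm(q[i]-q[i-1]) for i in range(4)])
q=[onz('top0',*S(*p),.283) for p in [(288,108),(290,152)]]; print('tips',q)
q=[onz('top0',*S(*p),.259) for p in [(322,116),(325,155),(348,112),(350,151)]]; print('trough',q,np.mean(q,0))
for n,x in [('brk',(376,265)),('sd1',(252,122)),('sd2',(303,159)),('shallow',(197,213))]: print(n,onz('top0',*x,.04))
E
```

```text
bar [0.59392988 0.09365298 0.13      ] [0.4780789  0.10707019 0.13      ] [0.53600439 0.10036159 0.13      ] 0.11662535007311288 -6.6062440798592235
rim [0.53493248 0.10001067 0.075     ] [np.float64(0.10738546402377089), np.float64(0.07825861775555489), np.float64(0.10696797402449275), np.float64(0.08107807527768587)]
col [ 0.53166928 -0.33146506  0.328     ] [array([ 0.55964147, -0.30613911,  0.328     ]), array([ 0.56098853, -0.35687833,  0.328     ]), array([ 0.50420792, -0.35747683,  0.328     ]), array([ 0.5018392 , -0.30536598,  0.328     ])] [np.float64(0.05780743922703964), np.float64(0.050757099285450344), np.float64(0.056783763779327534), np.float64(0.05216465781019862)]
foot [ 0.53292338 -0.3143856   0.01      ] [np.float64(0.14711713979133376), np.float64(0.15192190169716183), np.float64(0.14588643815749883), np.float64(0.14875576745085278)]
tips [array([ 0.54028568, -0.18280206,  0.283     ]), array([ 0.51477876, -0.18326391,  0.283     ])]
trough [array([ 0.5387174 , -0.20835959,  0.259     ]), array([ 0.5154617 , -0.20946134,  0.259     ]), array([ 0.54100454, -0.22389087,  0.259     ]), array([ 0.51773712, -0.22436328,  0.259     ])] [ 0.52823019 -0.21651877  0.259     ]
brk [ 0.31483726 -0.1856414   0.04      ]
sd1 [0.74244312 0.17773989 0.04      ]
sd2 [0.62893141 0.02520951 0.04      ]
shallow [0.47037597 0.33697176 0.04      ]
```

View pics/wrist0.png

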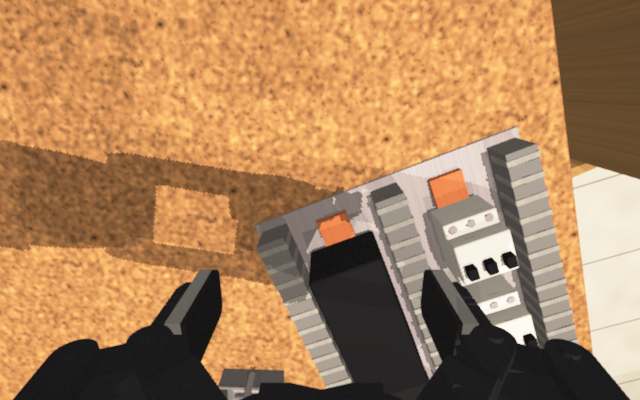

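The wrist view shows only the clutter by the board edge, with the fingers at (205,310) and (435,310). No pail is in view, so next I'll work out a viewing pose above the deep pail.

```bash
python3 - <<'E'
from h import *
d=np.load('pics/wrist0.npz'); print(d['hand_eye'].round(3),d['camera_matrix'])
def plan(goal,head):
    s=r.get_state(); W=R.from_rotvec(s['tool_rot']).as_matrix(); 
    h=np.degrees(np.arctan2(W[1,2],W[0,2])); print('pos',s['tool_pos'].round(4),'shift mm',(W.T@(np.array(goal)-s['tool_pos'])*1000).round(1),'turn',np.radians(h-head).round(3),'head',h.round(2),'down',W[:,0].round(4))
H=d['hand_eye']
# tool pose with head -6.6 so camera axis hits pail grip at z .15
h=np.radians(-6.6); W=np.c_[[0,0,-1.],[np.sin(-np.pi/2+h)*0,0,0],[np.cos(h),np.sin(h),0]]; W[:,1]=np.cross(W[:,2],W[:,0])
o=W@H[:3,3]; a=W@H[:3,2]; print(W.round(3),o,a)
for zt in (.42,.46):
    k=(.16-zt-o[2])/a[2]; tp=np.array([.535,.1,.16])-o-a*k; print(zt,tp)
    tp[2]=zt; plan(tp,-6.6)
E
sed -n '/E$/p' /dev/null; cat >> h.py <<'E'
def plan(goal,head):
    s=r.get_state(); W=R.from_rotvec(s['tool_rot']).as_matrix()
    h=np.degrees(np.arctan2(W[1,2],W[0,2])); print('t',s['time'],'pos',s['tool_pos'].round(4),'shift mm',(W.T@(np.array(goal)-s['tool_pos'])*1000).round(1),'turn',np.radians(h-head).round(3),'head',h.round(2),'down',W[:,0].round(4),'F',s['ft_force'].round(2),'op',round(s['opening'],4))
E
```

```text
[[ 0.001 -0.318  0.948  0.03 ]
 [-0.001 -0.948 -0.318  0.083]
 [ 1.    -0.001 -0.001  0.001]
 [ 0.     0.     0.     1.   ]] [[350.53608142   0.         321.02474999]
 [  0.         350.53608142 202.03503428]
 [  0.           0.           1.        ]]
[[ 0.     0.115  0.993]
 [ 0.     0.993 -0.115]
 [-1.     0.     0.   ]] [ 0.01043323  0.08276707 -0.03038129] [-0.03797185 -0.31584719 -0.94804994]
0.42 [0.53376359 0.09373146 0.42      ]
pos [0.1861 0.5439 0.404 ] shift mm [ -15.7 -474.7 -313.3] turn 1.356 head 71.1 down [-6.0e-04 -1.1e-03 -1.0e+00]
0.46 [0.5353657  0.10705764 0.46      ]
pos [0.1861 0.5439 0.404 ] shift mm [ -55.7 -471.9 -300.2] turn 1.356 head 71.1 down [-6.0e-04 -1.1e-03 -1.0e+00]
```

```bash
python3 -m creep '[-1,-56,-472,-300,1.356,-1,-56,-472,-300,1.356,-1,-56,-472,-300,1.356,-1,-56,-472,-300,1.356,-1,-56,-472,-300,1.356,-1,-56,-472,-300,1.356,-1,-56,-472,-300,1.356,-1,-56,-472,-300,1.356,-1,-56,-472,-300,1.356,-1,-56,-472,-300,1.356]'
python3 -c "
from h import *
plan([.535,.107,.46],-6.6)"
```

```text
time: 0.98
tool_pos: [0.4459, 0.2184, 0.4461]
tool_rot: [0.011, 1.571, -0.013]
ft_force: [0.9, 0.3, -0.2]
opening: 0.0856
t 0.9833 pos [0.4459 0.2184 0.4461] shift mm [ -13.9 -110.    90.8] turn 0.1 head -0.87 down [-5.e-04 -1.e-03 -1.e+00] F [ 0.94  0.26 -0.24] op 0.0856
```

```bash
python3 -m creep '[-1,-14,-110,91,0.1,-1,-14,-110,91,0.1,-1,-14,-110,91,0.1,-1,-14,-110,91,0.1,-1,-14,-110,91,0.1,-1,-14,-110,91,0.1,-1,-14,-110,91,0.1]'
python3 -c "
from h import *
snap('wrist','w1.png')
plan([.535,.1,.325],-6.6)"
```

```text
time: 1.57
tool_pos: [0.5348, 0.1074, 0.4596]
tool_rot: [0.09, 1.571, -0.091]
ft_force: [0.5, 0.4, -0.7]
opening: 0.0855
t 1.6167 pos [0.5346 0.1078 0.4597] shift mm [134.7  -7.6   1.5] turn 0.001 head -6.55 down [-1.6e-03 -6.0e-04 -1.0e+00] F [-0.44  0.48 -0.18] op 0.0851
```

View pics/w1.png

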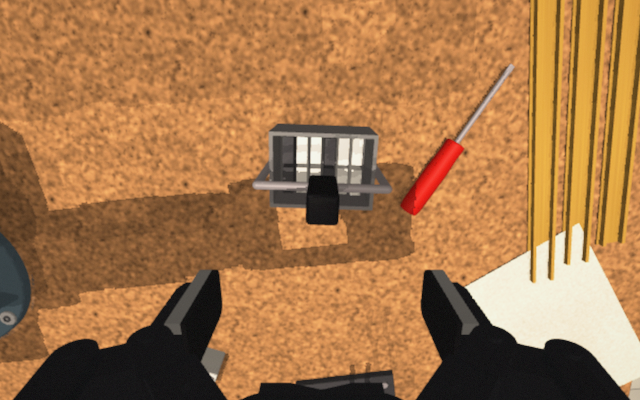

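The deep pail is below the gripper: bar from (254,185) to (390,188), and the grip's top face is centred near (323,210). Ahead of measuring, this looks ready for a grasp.

```bash
python3 - <<'E'
from h import *
im=cv2.imread('pics/w1.png'); g=im.max(2)
print(im[174:230:2,323].max(1)); 
for v in (200,206,212,218): 
    print(v,np.where(im[v,290:360].max(1)<45)[0][[0,-1]]+290)
a,b=onz('w1',254,185,.13),onz('w1',390,188.5,.13); print(a,b,(a+b)/2,np.linalg.norm(a-b),np.degrees(np.arctan2(*(b-a)[[1,0]])))
g=onz('w1',323,210,.192);print(g)
for X in ([.536,.1,.192],[.536,.1,.13]): print(proj('w1',X))
E
```

```text
[ 51  18  17  16  18  18  15  17  18  17  18  19  29  31  26  28  29  24
  27  26  25  26  29  24  25 102 241 218]
200 [306 338]
206 [306 338]
212 [307 337]
218 [307 337]
[0.47337757 0.11242826 0.13      ] [0.59291422 0.09526457 0.13      ] [0.5331459  0.10384641 0.13      ] 0.12076258884416587 -8.170977340690131
[0.53384654 0.10435071 0.192     ]
[326.64676358 215.29439802]
[325.75999625 190.5191366 ]
```

```bash
python3 -m creep '[-1,30,-5,0,0.022,-1,60,-5,0,0.022,-1,85,-5,0,0.022,-1,105,-5,0,0.022,-1,120,-5,0,0.022,-1,130,-5,0,0.022,-1,134,-5,0,0.022,-1,134,-5,0,0.022,0,134,-5,0,0.022,0.4,134,-5,0,0.022]' 50
python3 -m creep '[1,0,0,0,0,1,0,0,0,0,1,0,0,0,0,1,0,0,0,0,1,0,0,0,0,1,0,0,0,0,1,0,0,0,0,1,0,0,0,0]' 50
python3 -c "
from h import *
plan([.5337,.103,.34],-7.8);print(r.get_state()['ft_torque'])"
```

```text
time: 2.45
tool_pos: [0.5342, 0.103, 0.327]
tool_rot: [0.106, 1.567, -0.107]
ft_force: [-0.1, 0.5, 1.0]
opening: 0.0636
time: 3.12
tool_pos: [0.5345, 0.1029, 0.3278]
tool_rot: [0.106, 1.566, -0.107]
ft_force: [-1.3, -0.5, 5.8]
opening: 0.0234
t 3.1167 pos [0.5345 0.1029 0.3278] shift mm [-12.2   0.   -0.8] turn 0.0 head -7.79 down [ 2.e-03 -9.e-04 -1.e+00] F [-1.33 -0.47  5.76] op 0.0234
[-0.13580917  0.21475233 -0.01797035]
```

```bash
python3 -m creep '[1,-5,0,0,0,1,-15,0,0,0,1,-30,0,0,0,1,-50,0,0,0,1,-75,0,0,0,1,-100,0,0,0,1,-125,0,0,0,1,-150,0,0,0,1,-170,0,0,0,1,-180,0,0,0]' 60
python3 - <<'E'
from h import *
S=lambda x,y:(380+(x-240+.5)/4-.5,150+(y+.5)/4-.5)
C=lambda x,y:(215+(x-280+.5)/4-.5,220+(y-300+.5)/4-.5)
def tri(a,b):
    (o1,d1),(o2,d2)=a,b; M=np.c_[d1,-d2]; k=np.linalg.lstsq(M,o2-o1,rcond=None)[0]; p,q=o1+k[0]*d1,o2+k[1]*d2; return ((p+q)/2).round(4),np.linalg.norm(p-q).round(4)
for n,t,s in [('tipR',(288,108),(572,350)),('tipL',(290,152),(537,333)),('inR',(380,106),(527,432)),('inL',(383,148),(487,413)),('outR',(322,116),(550,410)),('outL',(325,155),(515,400)),
  ('colTL',(530,60),(0,0))][:6]: print(n,tri(ray('top0',*S(*t)),ray('scene0',*C(*s))))
q=[onz('scene0',*C(*p),.328) for p in [(377,465),(470,517),(423,587),(328,533)]]; print(np.mean(q,0),q,[np.linalg.norm(q[i]-q[i-1]) for i in range(4)])
for X in ([.53,-.2115,.255],[.52,-.2115,.255],[.53,-.183,.281]): 
  u=proj('scene0',X); print((u-[215,220])*4+[280,300], (proj('top0',X)-[380,150])*4+[240,0])
print(r.get_state()['ft_force'],r.get_state()['ft_torque'])
plan([.5345,.1,.52],1.5)
snap('scene','s2.png'); snap('top','t2.png')
E
```

```text
time: 3.95
tool_pos: [0.5342, 0.1031, 0.5112]
tool_rot: [0.106, 1.562, -0.107]
ft_force: [0.4, 0.3, -2.7]
opening: 0.0236
tipR (array([ 0.5402, -0.1837,  0.2803]), np.float64(0.001))
tipL (array([ 0.5155, -0.1839,  0.2791]), np.float64(0.0007))
inR (array([ 0.5429, -0.2385,  0.2735]), np.float64(0.0012))
inL (array([ 0.5177, -0.2395,  0.2745]), np.float64(0.0))
outR (array([ 0.5395, -0.2106,  0.251 ]), np.float64(0.0007))
outL (array([ 0.5165, -0.213 ,  0.2462]), np.float64(0.0009))
[ 0.53522122 -0.33526796  0.328     ] [array([ 0.5058074 , -0.31352917,  0.328     ]), array([ 0.56393992, -0.31424131,  0.328     ]), array([ 0.56465332, -0.35678609,  0.328     ]), array([ 0.50648425, -0.35651526,  0.328     ])] [np.float64(0.042991417883606206), np.float64(0.058136885527375504), np.float64(0.04255076234657761), np.float64(0.05816970043920861)]
[533.83885324 399.26970161] [324.52591072 129.90292053]
[519.29599401 391.8115164 ] [325.01876321 146.60874964]
[556.80269951 339.28780125] [286.54691711 124.65742026]
[ 0.37314527  0.32057965 -2.72310534] [-0.00526871  0.02343821  0.00312922]
t 3.95 pos [0.5342 0.1031 0.5112] shift mm [-8.8 -3.   0.8] turn -0.162 head -7.79 down [ 5.8e-03 -9.0e-04 -1.0e+00] F [ 0.37  0.32 -2.72] op 0.0236
```

```bash
python3 - <<'E'
from h import *
t=cv2.imread('pics/t2.png'); s=cv2.imread('pics/s2.png')
def c(im,x,y,w,h,k): return cv2.resize(im[y:y+h,x:x+w],None,fx=k,fy=k,interpolation=cv2.INTER_CUBIC)
cv2.imwrite('pics/crop2.png',np.vstack([np.hstack([c(s,230,130,160,150,5)])[:, :800],])[:600] if 0 else c(s,230,80,200,150,4))
E
```

```text
(no output)
```

View pics/crop2.png

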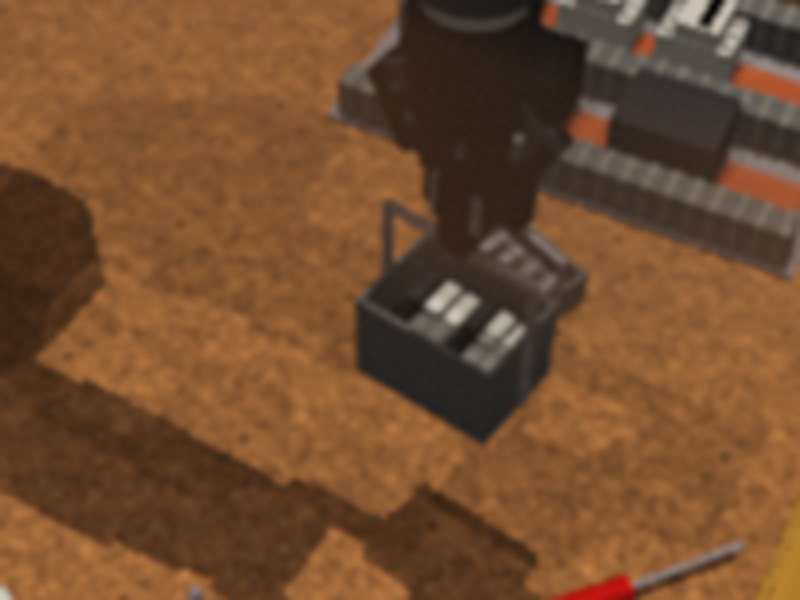

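The pail is lifted clear and hangs level: rim around (360–550,300), hand grip between the fingers at (460,240). For the hook to pass between bar and rim, the bar axis has to travel at z ≈ 0.287–0.302, so I'll bring it in at 0.2945. That means a TCP height of about 0.492.

```bash
python3 -m creep '[1,4,-10,1,-0.02,1,8,-35,4,-0.05,1,12,-65,7,-0.08,1,16,-95,10,-0.11,1,19,-125,14,-0.14,1,19,-150,17,-0.162,1,19,-175,19,-0.162,1,19,-192,21,-0.162,1,19,-202,22,-0.162,1,19,-202,22,-0.162]'
python3 - <<'E'
from h import *
plan([.529,-.1,.4923],1.5)
snap('scene','s3.png'); snap('top','t3.png'); 
plan([.529,-.1,.4923],1.5)
def c(im,x,y,w,h,k): return cv2.resize(im[y:y+h,x:x+w],None,fx=k,fy=k,interpolation=cv2.INTER_CUBIC)
t=cv2.imread('pics/t3.png'); s=cv2.imread('pics/s3.png')
cv2.imwrite('pics/crop3.png',np.vstack([c(s,205,150,200,100,4),c(t,300,150,200,50,4)]))
E
```

```text
time: 4.88
tool_pos: [0.5285, -0.1017, 0.4892]
tool_rot: [-0.019, 1.568, 0.018]
ft_force: [-0.3, -1.2, -4.5]
opening: 0.0233
t 4.8833 pos [ 0.5285 -0.1017  0.4892] shift mm [-3.1  1.7  0.5] turn -0.003 head 1.35 down [ 2.7e-03 -2.0e-04 -1.0e+00] F [-0.34 -1.16 -4.49] op 0.0233
t 4.9833 pos [ 0.5287 -0.0997  0.4899] shift mm [-2.4 -0.3  0.3] turn -0.001 head 1.47 down [ 3.8e-03  6.0e-04 -1.0e+00] F [ 0.09  0.27 -3.61] op 0.0236
```

View pics/crop3.png

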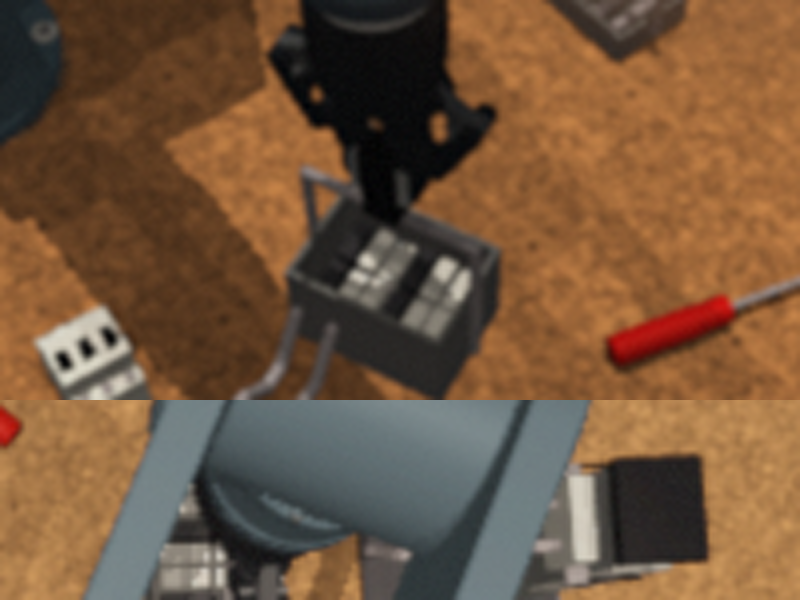

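The pail hangs level in front of the hook: left bar corner at crop (305,172), front-left rim corner at (290,272), hook tips at (297,315) and (332,328). Next I'll check the held pail's position against those pixels.

```bash
python3 - <<'E'
from h import *
f=lambda X:((proj('s3',X)-[205,150]+.5)*4-.5).round(1)
h=np.radians(1.47); y=np.array([np.cos(h),np.sin(h),0]); x=np.array([np.sin(h),-np.cos(h),0]) # x toward column
b=np.array([.5287+.0007,-.1,.4899-.1978]); z=np.array([0,0,1])
for n,X in [('barL',b-y*.058),('rimFL',b-y*.055+x*.04-z*.055),('rimFR',b+y*.055+x*.04-z*.055),('rimBR',b+y*.055-x*.04-z*.055),('botFR',b+y*.055+x*.04-z*.13),('tipL',[.5155,-.1839,.28]),('tipR',[.5402,-.1837,.28])]: print(n,f(X),'1cm up',f(X+.01*z)-f(X))
E
```

```text
barL [306.7 168.4] 1cm up [-1.3 -9.8]
rimFL [284.6 268.9] 1cm up [-1.5 -8.8]
rimFR [441.5 341.3] 1cm up [-0.2 -8.4]
rimBR [502.5 242.6] 1cm up [ 0.2 -8.9]
botFR [443.1 400.1] 1cm up [-0.2 -7.4]
tipL [296.3 312.2] 1cm up [-1.5 -9. ]
tipR [332.9 330.1] 1cm up [-1.2 -8.9]
```

```bash
python3 -m creep '[1,-4,0,0,0,1,-4,0,0,0,1,-4,0,0,0,1,-4,0,0,0]'; python3 -m creep '[1,0,-3,0,0,1,0,-8,0,0,1,0,-14,0,0,1,0,-20,0,0,1,0,-26,0,0,1,0,-32,0,0,1,0,-37,0,0,1,0,-39,0,0,1,0,-40,0,0,1,0,-40,0,0]'
python3 -c "
from h import *
plan([.529,-.2135,.4938],1.5)"
```

```text
time: 5.32
tool_pos: [0.5287, -0.0988, 0.4941]
tool_rot: [-0.021, 1.566, 0.021]
ft_force: [-0.0, 0.4, -3.1]
opening: 0.0234
time: 6.15
tool_pos: [0.5298, -0.1391, 0.4941]
tool_rot: [-0.02, 1.567, 0.021]
ft_force: [-0.2, 0.6, -3.7]
opening: 0.0237
t 6.15 pos [ 0.5298 -0.1391  0.4941] shift mm [  0.2 -74.3  -2.8] turn 0.0 head 1.52 down [ 4.1e-03  7.0e-04 -1.0e+00] F [-0.19  0.59 -3.67] op 0.0237
```

```bash
python3 -m creep '[1,0,-4,0,0,1,0,-8,0,0,1,0,-13,-1,0,1,0,-18,-1,0,1,0,-22,-1,0,1,0,-26,-1,0,1,0,-28,-1,0,1,0,-28,-1,0,1,0,-28,-1,0]'
python3 - <<'E'
from h import *
plan([.529,-.2135,.4938],1.5)
snap('scene','s4.png'); snap('wrist','w4.png')
def c(im,x,y,w,h,k): return cv2.resize(im[y:y+h,x:x+w],None,fx=k,fy=k,interpolation=cv2.INTER_CUBIC)
s=cv2.imread('pics/s4.png');w=cv2.imread('pics/w4.png')
cv2.imwrite('pics/crop4.png',np.hstack([c(s,225,180,90,120,5),c(w,220,120,140,240,2.5)[:600]]))
E
```

```text
time: 6.9
tool_pos: [0.5295, -0.1673, 0.494]
tool_rot: [-0.02, 1.567, 0.021]
ft_force: [0.7, 0.7, -3.3]
opening: 0.0234
t 6.9 pos [ 0.5295 -0.1673  0.494 ] shift mm [  0.1 -46.2  -1.7] turn -0.0 head 1.5 down [ 4.e-03  9.e-04 -1.e+00] F [ 0.71  0.67 -3.33] op 0.0234
```

View pics/crop4.png

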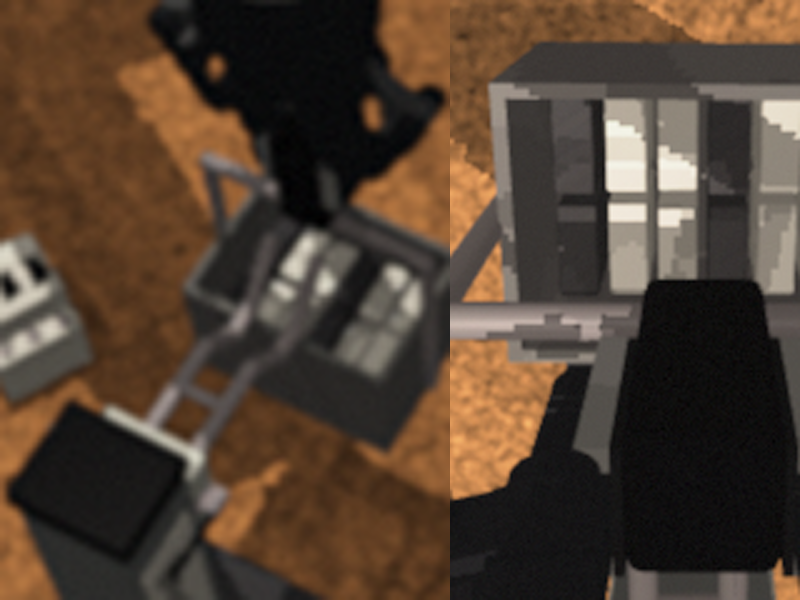

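Both prong tips, at (270,240) and (320,255) in the left half, are now between the bar and the rim, and nothing is touching. Before going further I'll check how the prongs line up sideways with the grip.

```bash
python3 - <<'E'
from h import *
for X in ([.5429,-.2385,.2735],[.5177,-.2395,.2745],[.54,-.184,.279],[.5155,-.184,.279],[.5295,-.1673,.358],[.5295,-.1673,.296]): print(X,proj('w4',X).round(1))
w=cv2.imread('pics/w4.png')
for v in (352,360,370): print(v,w[v,280:366:2].max(1))
E
```

```text
[0.5429, -0.2385, 0.2735] [339.3 333.8]
[0.5177, -0.2395, 0.2745] [300.7 335.4]
[0.54, -0.184, 0.279] [338.7 263.6]
[0.5155, -0.184, 0.279] [297.3 262.7]
[0.5295, -0.1673, 0.358] [322.8 327.8]
[0.5295, -0.1673, 0.296] [321.9 250.6]
352 [ 21  17 154  68  61  65 109 119 123 121 115  93  64  64  62  62  62  62
  63  62  63  64  61  66 105 119 123 114 116  98  62  61  66  64  95 189
 195 196 196 168  18  22  22]
360 [ 22 120  93  61  62  61 104 120 122 122 114 101  97  98  95  99  99  98
  98  97  99  99  99  98 106 118 122 121 116  93  66  62  64  64  76 160
 217 208 198 207 160  17  19]
370 [ 19  62  61  63  63  62 125 178 186 154 133 108  65  64  62  63  63  64
  63  64  65  68  68  69 103 118 122 121 116  93  67  66  66  66  64  95
 187 211 204 204 120  17  21]
```

```bash
python3 -m creep '[1,0,-4,-1,0,1,0,-9,-2,0,1,0,-15,-3,0,1,0,-22,-4,0,1,0,-29,-4,0,1,0,-36,-4,0,1,0,-42,-4,0,1,0,-45,-4,0,1,0,-46,-4,0,1,0,-46,-4,0]'
python3 - <<'E'
from h import *
plan([.5268,-.2135,.4938],1.5)
snap('scene','s5.png'); snap('wrist','w5.png')
plan([.5268,-.2135,.4938],1.5)
def c(im,x,y,w,h,k): return cv2.resize(im[y:y+h,x:x+w],None,fx=k,fy=k,interpolation=cv2.INTER_CUBIC)
s=cv2.imread('pics/s5.png');w=cv2.imread('pics/w5.png')
cv2.imwrite('pics/crop5.png',np.hstack([c(s,225,180,90,120,5),c(w,250,160,140,240,2.5)[:600]]))
E
```

```text
time: 7.83
tool_pos: [0.5268, -0.2134, 0.4938]
tool_rot: [-0.02, 1.567, 0.021]
ft_force: [0.2, -0.0, -3.4]
opening: 0.0237
t 7.8333 pos [ 0.5268 -0.2134  0.4938] shift mm [ 0.  -0.1  0. ] turn -0.0 head 1.49 down [ 0.0039  0.0011 -1.    ] F [ 0.2  -0.02 -3.44] op 0.0237
t 7.9333 pos [ 0.5268 -0.2129  0.4939] shift mm [ 0.1 -0.6 -0. ] turn 0.001 head 1.53 down [ 0.0041  0.0011 -1.    ] F [-0.68  0.71 -3.48] op 0.0233
```

View pics/crop5.png

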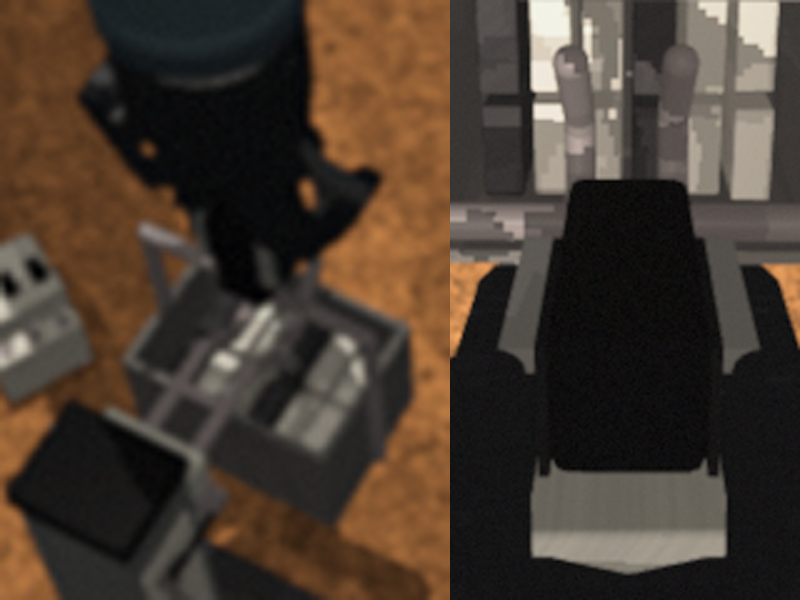

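The tips at crop (570,60) and (680,60) sit evenly about the grip, whose centre is x≈629, so it is centred sideways. Now the depth check.

```bash
python3 - <<'E'
from h import *
for x in (571,680): print(onz('w5',250+(x-450)/2.5,160+58/2.5,.280).round(4))
print('bar by wrist',onz('w5',250+(500-450)/2.5,160+222/2.5,.296).round(4), onz('w5',250+(760-450)/2.5,160+220/2.5,.296).round(4))
E
```

```text
[ 0.5132 -0.181   0.28  ]
[ 0.5369 -0.1804  0.28  ]
bar by wrist [ 0.4993 -0.2128  0.296 ] [ 0.5542 -0.211   0.296 ]
```

```bash
cat >> h.py <<'E'
def avg(n=15):
    F=[]
    for i in range(n): r.get_image('scene'); s=r.get_state(); F.append([*s['ft_force'],*s['ft_torque'],s['tool_pos'][2]])
    F=np.array(F); print('mean',F.mean(0).round(3),'sem',(F.std(0)/n**.5).round(3))
E
python3 -c "
from h import *
avg()"
python3 -m creep '[1,3,0,0,0,1,6,0,0,0,1,9,0,0,0,1,12,0,0,0,1,15,0,0,0,1,18,0,0,0,1,21,0,0,0,1,24,0,0,0,1,26,0,0,0,1,28,0,0,0]'
python3 -c "
from h import *
avg(8);plan([.5268,-.2135,.4568],1.5)"
```

```text
mean [-9.300e-02 -2.800e-02 -3.527e+00 -1.000e-03  1.200e-02 -9.000e-03
  4.940e-01] sem [0.113 0.098 0.138 0.006 0.007 0.009 0.   ]
time: 9.52
tool_pos: [0.5269, -0.2131, 0.4657]
tool_rot: [-0.02, 1.567, 0.022]
ft_force: [0.8, 0.2, -3.5]
opening: 0.0234
mean [ 0.086 -0.216 -3.26   0.014  0.014  0.006  0.466] sem [0.295 0.228 0.139 0.012 0.014 0.013 0.   ]
t 9.9167 pos [ 0.5269 -0.2131  0.4662] shift mm [ 9.4 -0.4 -0.2] turn 0.0 head 1.52 down [ 4.4e-03  7.0e-04 -1.0e+00] F [-0.66 -0.56 -3.85] op 0.023
```

```bash
python3 -m creep '[1,2,0,0,0,1,4,0,0,0,1,6,0,0,0,1,8,0,0,0,1,10,0,0,0,1,12,0,0,0,1,14,0,0,0,1,16,0,0,0,1,18,0,0,0,1,20,0,0,0]'
python3 -c "
from h import *
avg(12);plan([.5268,-.2135,.4218],1.5)"
```

```text
time: 10.75
tool_pos: [0.527, -0.2131, 0.4461]
tool_rot: [-0.02, 1.566, 0.021]
ft_force: [0.6, -0.2, -2.2]
opening: 0.0234
mean [ 3.290e-01 -3.350e-01 -2.373e+00 -8.900e-02  1.000e-02  1.000e-03
  4.460e-01] sem [0.151 0.124 0.172 0.013 0.011 0.008 0.   ]
t 11.35 pos [ 0.527  -0.2131  0.4462] shift mm [24.4 -0.4 -0.3] turn 0.0 head 1.52 down [ 4.5e-03  6.0e-04 -1.0e+00] F [ 0.52 -0.97 -2.09] op 0.0235
```

```bash
python3 -m creep '[1,2,0,0,0,1,4,0,0,0,1,6,0,0,0,1,8,0,0,0,1,10,0,0,0,1,12,0,0,0,1,13,0,0,0,1,14,0,0,0]'
python3 -c "
from h import *
avg(12);plan([.5268,-.2135,.4218],1.5)"
```

```text
time: 12.02
tool_pos: [0.5271, -0.2131, 0.4322]
tool_rot: [-0.021, 1.566, 0.021]
ft_force: [1.0, -0.5, -1.3]
opening: 0.023
mean [ 0.081 -0.758 -0.76  -0.151 -0.024 -0.003  0.432] sem [0.117 0.179 0.112 0.007 0.009 0.008 0.   ]
t 12.6167 pos [ 0.5271 -0.2131  0.4323] shift mm [10.5 -0.4 -0.3] turn 0.0 head 1.52 down [ 4.7e-03  5.0e-04 -1.0e+00] F [-0.48 -1.21 -0.35] op 0.0232
```

```bash
python3 -m creep '[1,0,-0.5,0,0,1,0,-1,0,0,1,0,-1.5,0,0,1,0,-2,0,0,1,0,-2.5,0,0,1,0,-3,0,0]'
python3 -c "
from h import *
avg(10);plan([.5268,-.2135,.4218],1.5)"
```

```text
time: 13.12
tool_pos: [0.5271, -0.2151, 0.4318]
tool_rot: [-0.019, 1.567, 0.024]
ft_force: [0.7, 7.1, -1.7]
opening: 0.0236
mean [-0.241  6.381 -0.859  1.218  0.021  0.034  0.432] sem [0.158 0.137 0.247 0.008 0.011 0.007 0.   ]
t 13.6167 pos [ 0.5271 -0.2151  0.4318] shift mm [10.   1.5 -0.3] turn 0.001 head 1.56 down [ 0.0036  0.0035 -1.    ] F [ 0.21  6.02 -1.66] op 0.0235
```

```bash
python3 -m creep '[1,0,0.5,0,0,1,0,1,0,0,1,0,1.5,0,0,1,0,1.8,0,0,1,0,1.8,0,0]'
python3 -c "
from h import *
avg(10);plan([.5268,-.2135,.4218],1.5)"
```

```text
time: 14.03
tool_pos: [0.5271, -0.2137, 0.432]
tool_rot: [-0.019, 1.567, 0.023]
ft_force: [0.7, -1.7, -1.4]
opening: 0.0236
mean [-0.129 -2.047 -0.939 -0.415  0.037  0.003  0.432] sem [0.182 0.144 0.2   0.026 0.007 0.008 0.   ]
t 14.5333 pos [ 0.5271 -0.2135  0.4319] shift mm [10.1 -0.  -0.3] turn 0.001 head 1.55 down [ 0.0039  0.0029 -1.    ] F [-0.47 -2.38 -0.61] op 0.0232
```

```bash
python3 -m creep '[1,0,-0.4,0,0,1,0.5,-0.4,0,0,1,1,-0.4,0,0,1,2,-0.4,0,0,1,3,-0.4,0,0,1,4,-0.4,0,0,1,5,-0.4,0,0]'
python3 -c "
from h import *
avg(12);plan([.5268,-.2135,.4218],1.5); snap('scene','s6.png');snap('wrist','w6.png')
def c(im,x,y,w,h,k): return cv2.resize(im[y:y+h,x:x+w],None,fx=k,fy=k,interpolation=cv2.INTER_CUBIC)
s=cv2.imread('pics/s6.png');w=cv2.imread('pics/w6.png')
cv2.imwrite('pics/crop6.png',np.hstack([c(s,225,200,90,120,5),c(w,250,160,140,240,2.5)[:600]]))"
```

```text
time: 15.12
tool_pos: [0.5271, -0.2138, 0.4267]
tool_rot: [-0.019, 1.567, 0.024]
ft_force: [-0.2, -0.6, -0.2]
opening: 0.023
mean [-0.524  0.219 -0.273  0.032  0.064 -0.016  0.427] sem [0.125 0.18  0.138 0.019 0.012 0.006 0.   ]
t 15.7167 pos [ 0.5271 -0.2138  0.4269] shift mm [ 5.1  0.3 -0.3] turn 0.001 head 1.56 down [ 0.0038  0.003  -1.    ] F [-1.13  1.77 -0.52] op 0.0237
```

View pics/crop6.png

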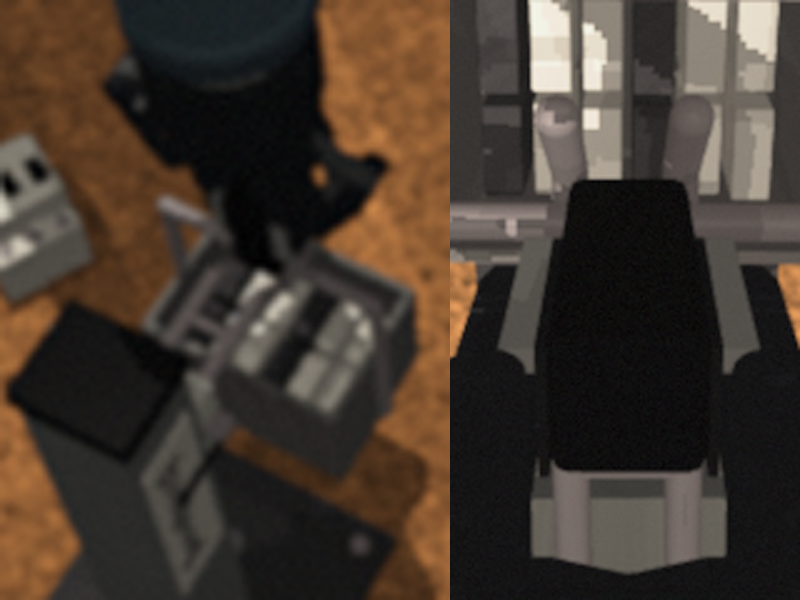

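The bar is seated: both prong tips stand in front of the grip at crop (558,110) and (690,110), and the pointer has moved down the plate. The remaining load is about 0.3 N, so I'll lower the last 3–4 mm.

```bash
python3 -m creep '[1,0.5,0,0,0,1,1,0,0,0,1,1.5,0,0,0,1,2,0,0,0,1,2.5,0,0,0,1,3,0,0,0,1,3.5,0,0,0]'
python3 -c "
from h import *
avg(15);plan([.5268,-.2135,.4218],1.5)"
```

```text
time: 16.4
tool_pos: [0.5271, -0.2138, 0.4234]
tool_rot: [-0.019, 1.567, 0.024]
ft_force: [-1.9, -0.2, 0.3]
opening: 0.0234
mean [-0.712  0.471 -0.253  0.062  0.097 -0.005  0.423] sem [0.162 0.148 0.159 0.008 0.007 0.006 0.   ]
t 17.15 pos [ 0.5271 -0.2138  0.4234] shift mm [ 1.6  0.3 -0.3] turn 0.001 head 1.55 down [ 0.0038  0.003  -1.    ] F [-0.49 -0.19 -0.17] op 0.0235
```

```bash
python3 -m creep '[1,0.4,0,-0.1,0,1,0.8,0,-0.1,0,1,1.2,0,-0.1,0,1,1.2,0,-0.1,0,1,1.2,0,-0.1,0,1,1.2,0,-0.1,0]' 20
python3 -c "
from h import *
avg(12);plan([.5268,-.2135,.4218],1.5)"
```

```text
time: 17.65
tool_pos: [0.5271, -0.2138, 0.4222]
tool_rot: [-0.019, 1.567, 0.024]
ft_force: [0.4, 1.3, -0.0]
opening: 0.0234
mean [ 0.249  0.468  0.078  0.113 -0.021  0.019  0.422] sem [0.155 0.129 0.142 0.011 0.012 0.005 0.   ]
t 18.25 pos [ 0.5271 -0.2138  0.4222] shift mm [ 0.4  0.3 -0.2] turn 0.001 head 1.56 down [ 0.0039  0.003  -1.    ] F [ 0.54 -0.17 -0.44] op 0.0233
```

```bash
python3 -m creep '[0.5,0,0,0,0,0.45,0,0,0,0,0.4,0,0,0,0,0.35,0,0,0,0,0.3,0,0,0,0,0.25,0,0,0,0,0.2,0,0,0,0,0.1,0,0,0,0,0,0,0,0,0,0,0,0,0,0]'
python3 -c "
from h import *
avg(8);plan([.5268,-.2135,.53],1.5); snap('wrist','w7.png')"
```

```text
time: 19.08
tool_pos: [0.5271, -0.2138, 0.4222]
tool_rot: [-0.019, 1.567, 0.024]
ft_force: [0.3, 0.0, -0.8]
opening: 0.0426
mean [ 0.238 -0.348  0.076 -0.01   0.005  0.012  0.422] sem [0.2   0.138 0.23  0.008 0.012 0.01  0.   ]
t 19.4833 pos [ 0.5271 -0.2138  0.4222] shift mm [-107.8    0.7    0.2] turn 0.001 head 1.56 down [ 0.0039  0.003  -1.    ] F [-0.29 -0.22  0.77] op 0.0426
```

```bash
python3 -m creep '[0,-2,0,0,0,0,-6,0,0,0,0,-12,0,0,0,0,-20,0,0,0,0,-32,0,0,0,0,-48,0,0,0,0,-66,0,0,0,0,-86,0,0,0,0,-106,0,0,0,0,-120,0,0,0]'
python3 -c "
from h import *
for i in range(20): r.get_image('top')
plan([.5268,-.1,.55],1.5)
snap('scene','s8.png');snap('wrist','w8.png')
def c(im,x,y,w,h,k): return cv2.resize(im[y:y+h,x:x+w],None,fx=k,fy=k,interpolation=cv2.INTER_CUBIC)
s=cv2.imread('pics/s8.png');w=cv2.imread('pics/w8.png')
cv2.imwrite('pics/crop8.png',np.hstack([c(s,215,190,110,150,4),c(w,220,100,150,250,2.4)[:600]]))"
```

```text
time: 20.37
tool_pos: [0.5265, -0.2141, 0.5459]
tool_rot: [-0.021, 1.564, 0.022]
ft_force: [-0.1, 0.0, 0.0]
opening: 0.0425
t 21.3667 pos [ 0.5266 -0.2142  0.5423] shift mm [ -7.4 114.1   3.3] turn 0.001 head 1.56 down [ 0.004  0.003 -1.   ] F [ 0.38 -0.01  0.33] op 0.0426
```

View pics/crop8.png

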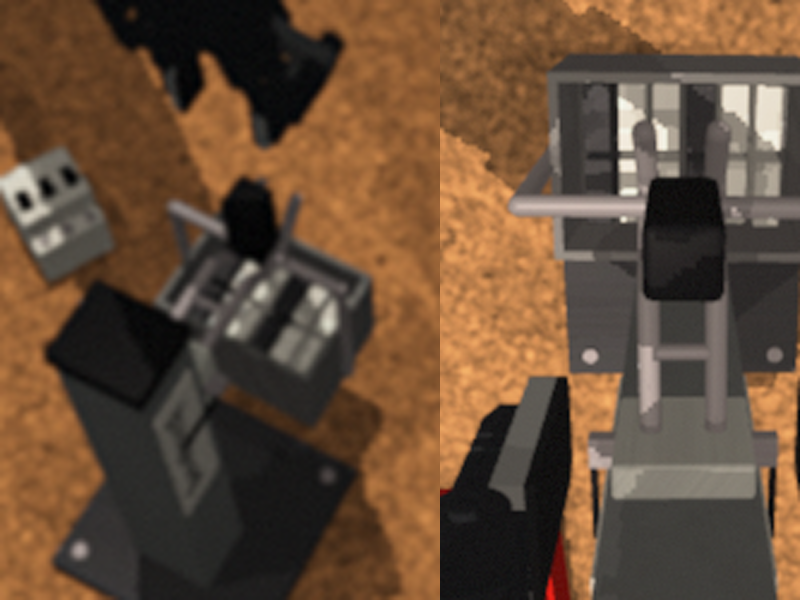

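The pail hangs level in the twin hook, with the bar across both prongs at right-crop (645–715,205), and the open gripper is clear above it. I'll check it is still and that the bystanders haven't moved, then hand in.

```bash
python3 - <<'E'
from h import *
for i in range(10): r.get_image('top')
snap('scene','s9.png')
a,b,z=[cv2.imread(f'pics/{n}.png').astype(int) for n in ('s8','s9','scene0')]
print('pail/pointer diff',np.abs(a-b)[240:340,215:325].max(),np.abs(a-b).max())
for n,(x,y,w,h) in dict(shallow=(338,132,40,32),driver=(355,213,62,30),breaker=(213,226,30,36)).items(): print(n,np.abs(z-b)[y:y+h,x:x+w].mean().round(2))
print(r.get_state()['time']); r.finish_job()
E
```

```text
pail/pointer diff 8 9
shallow 8.64
driver 11.3
breaker 22.32
22.0167
the job is handed in; nothing more can be done
```

```bash
python3 - <<'E'
import cv2,numpy as np
for n in ('scene0','s9'):
    i=cv2.imread(f'pics/{n}.png').astype(int); red=(i[...,2]>110)&(i[...,1]<60)&(i[...,0]<60); red[:, :330]=0; v,u=np.where(red); print(n,'driver',u.mean().round(1),v.mean().round(1))
a,b=[cv2.Canny(cv2.imread(f'pics/{n}.png',0),60,150).astype(np.float32) for n in ('scene0','s9')]
for n,(x,y,w,h) in dict(shallow=(338,132,40,32),breaker=(213,226,30,36)).items(): print(n,cv2.phaseCorrelate(cv2.GaussianBlur(a,(3,3),0)[y:y+h,x:x+w],cv2.GaussianBlur(b,(3,3),0)[y:y+h,x:x+w]))
E
```

```text
scene0 driver 372.5 229.9
s9 driver 372.3 231.4
shallow ((-0.03762744324406242, 0.1637568347192495), 1.014214063435793)
breaker ((-0.5462746690457241, -0.26708043131196035), 0.48842132444734926)
```

The deep pail is hanging by its crossbar in the twin hook of the scale, and I handed the job in at 22 s with the gripper open and clear above it.

I eased the pail down at about 25 mm/s or less, until the wrist read 0.08 ± 0.14 N, and only then opened the jaws. The pail weighs about 3.45 N, so the hook should have sunk about 35 mm.

**Final checks**
- **Hang:** the last pictures show the bar across both prongs and the pail level. Between the last two pictures, 0.65 s apart, the pail and pointer did not move.
- **Bystanders:** the raw picture comparison with the start was off at all three (mean grey difference 9–22), probably from shadows changing as the arm moved. A position check put the shallow pail and the breaker within about 0.6 px of where they started, though the breaker match was weak. The screwdriver handle's centroid shifted 1.5 px, which I also put down to shadow.

**Not clean**
- **Sideways push on the hook:** when I tried to relieve a small side force while the bar was seating, the bar pressed on the hook with about 6–7 N for under a second. I backed off and brought the side force down to about 0.5 N before releasing.
- **Hook speed:** I did not measure it directly. I kept it low by moving in small steps.

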